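# Set the running clearance of a gear on its arbor stand

### The arm

A 7-joint arm with a two-finger parallel gripper is mounted at the origin on a cart in front of the work surface, level with it; the furniture and walls round the work are solid. World frame = base frame: x ahead of the robot, y to its left, z up, the work surface at z = 0. Lengths are in m, angles in rad, forces in N, time in s.
With the tool pointing down it reaches from about 0.4 to 0.925 m from the base axis. Payload 5.6 kg.
Tool frame: the origin (TCP) lies between the finger pads; the fingertips stand 8 mm ahead of it and the grasp point (between the pads) lies 11 mm behind it; z points along the fingers, y is the line along which they close (so a half turn about z gives the same grasp; the last joint's range is limited). The gripper opens to 85 mm and grips with 20 to 120 N. Pads are 22 mm wide; open, the fingers measure 114 mm over their backs; the gripper's body (76 mm by 85 mm) begins 54 mm behind the grasp point. The pads swing forward as they close: fully open they stand 13 mm farther back than shut.
Start: joints at [-1.378, 0.468, -0.012, 1.603, 0.006, 1.071, -0.056], TCP at [0.152, 0.632, 0.239] pointing down, gripper open.
Joint ranges: [-2.53, 2.53], [-0.31, 2.02], [-1.57, 1.55], [0.28, 2.44], [-1.29, 4.43], [0.15, 1.84], [-2.92, 2.92]. Speed limits (rad/s): [2.57, 2.57, 3.14, 3.14, 3.14, 3.14, 3.14].

### API

Orientations are given as a rotation vector (axis times angle).
In Python, from cell import ctrl, cams, order gives the robot as it stands.
- The arm moves only by the tool jog_arm, never from a script. Its argument "plan" is a list of rows, each an object of numbers: "jaw": the opening, from 0 (shut) to 1 (fully open); "x", "y", "z": the shift along the tool's x, y, z in m; "spin": the turn about the tool's z in degrees. In form: [{"jaw": .., "x": .., "y": .., "z": .., "spin": ..}, ...]. A call has 1 to 20 rows; each row is the pose to reach, as a shift and turn from the pose commanded when the call began, along the tool's axes at that moment; what a row does not reach only later rows make up. A row lasts 1/8 s, in which the tool goes at most 62.5 mm and 10.7 degrees, less where a joint would pass 70% of its speed; a pose out of reach is approached as far as the arm can. A call with a gripper value outside its range is refused whole. The fingers move at their own pace and stop on an object; the grip force is fixed at half the most. Time passes only in rows, so rows that repeat a pose let the fingers close. It gives the time, the measured TCP pose, the force, the opening and the grip force at its end, in the units of the state.
- ctrl.observe(): the state, without advancing time (a new reading comes with each control period).
- cams.camera(name): name is "scene" or "top"; returns (picture, depth): 400x640x3 uint8, red, green, blue; 400x640 float32, m along the optical axis (not along the pixel's ray), 0 where there is no reading.
- cams.camera_model(name): a dict with "fx", "fy", "cx", "cy" (pixels), "dist" ([k1, k2, p1, p2, k3] as OpenCV has them; the pictures are not rectified), "position" and "rotation" of the camera in the world. Camera axes: x right, y up, looking along -z (the intrinsics and any distortion apply to the point x, -y, -z); pixel columns grow to the right and rows downward; lengths in m; the calibration is good to about 2 mm. A picture is of the moment at which its call begins. camera_model takes no time and is no camera call.
- order.close_job(): hands the job in; it is judged then, once.
The state is a dict: "time_s": time; "q": joint angles; "joint_vel": joint speeds; "effort": joint torques, N m; "tool_pos": TCP position; "ee_rot": TCP orientation; "ft_force": force on the tool from outside, world axes, zero at the start; "moment": the same for the moment, N m; "finger_gap": finger opening in m; "gripper_force": force on a finger pad.
Only numpy, scipy, OpenCV 4.12 (cv2) and the standard library are available. Lean on these libraries where they do the work, as an engineer would, in place of code of your own. Each camera call takes 0.05 s, during which the arm holds its last target. There are 200 camera calls.

### The job

Slide the slotted washer by its orange grip under the brass knurled nut on the arbor stand until the post is fully home in the slot, and let go of it lying flat on the gear. Then screw the nut down (clockwise from above) until it bottoms out, back it off a quarter turn, and finish while still gripping the nut there. Do not disturb the loose ring gear and the ball bearing that lie on the bench.

Things in the scene. Friction and masses are not known exactly. Their poses are not given: they have to be found in the camera images.
- arbor: arbor stand, fixed: blue plate 130x130x12 mm, yaw within 0.35 rad, on it a fixed grey gear 116 mm across, 34 mm thick, and an upright post in the middle. Origin on the post axis at the bench top, z up. The gear's flat top is 46 mm up; the post is 16 mm across up to a shoulder 53.5 mm up, thinner and threaded above. The washer can be slid in from any side
- seat (a point): point on the post axis at the gear's top face, 46 mm above the bench
- nut_grip (a point): centre of the brass knurled nut's grip, on its axis, 22 mm above its underside (flange 44 mm across, 5 mm thick; above it the grip, 36 mm across, up to the closed top 35 mm above the underside). The nut is on the thread and cannot come off; a red line on top turns with it. Bottomed, its underside rests on the post's shoulder, 1.5 mm above a washer that lies in place
- nut (a joint): angle of the nut in rad: 0 = bottomed out (hard stop), growing counterclockwise seen from above (unscrewing, right-hand thread, 12 mm of lift per full turn); starts between 1.7 and 2.6, can go to 3.2. Needs about 0.1 N m to turn and stays where it is left
- washer: loose slotted washer, 150 g: steel plate 6 mm thick, 50 mm long, 60 mm wide, round behind; its slot, 21 mm wide, is open to the body's +x; at -x a tab leads to an upright orange grip. Origin: centre of the ring at its underside, z up. The slot ends 10.5 mm to -x of the origin, the prongs reach 20 mm to +x. Post home: origin within 3 mm of its axis. Starts flat, slot to +y within 0.4 rad
- washer_grip (a point): centre of the washer's orange grip, 95 mm from the washer's origin along the body's -x, 20 mm above its underside; a block 30 mm long (body x), 14 mm wide (body y), from 6 to 30 mm above the underside: pinch it from above across its 14 mm
- ring_gear: loose flat ring gear lying on the bench, 112 mm across, 11 mm thick; leave it alone. Origin: centre of its underside
- bearing: loose ball bearing lying flat on the bench, 62 mm across, 16 mm thick; leave it alone. Origin: centre of its underside
There are look-alikes about, which are no part of the job. Of the things shaped like the washer, the steel one is meant.

How it is judged:
By the outcome, as a careful person would: the job done as asked, in the order asked, and still so for the second after the job is handed in, while the arm keeps its last pose, push and grip.
It also fails if it takes over 72 s, if anything falls off the work surface, if the arm or the gripper's body presses on something with over 40 N, if the wrist force passes 120 N, or if a joint passes its speed limit or range.

## Working session

There is one attempt and no reset: what is moved stays moved. The work goes in short steps, Python scripts to look and compute and a tool call to move; the robot and the scene stay as the last step left them, time stands still between calls to the robot, and variables do not carry over. Pictures are saved under pics/ and viewed, at most 10 in all, crops included, and the job is handed in when it is done.

Besides the shell and the picture viewer there is one more tool, called after "Emit:" in YAML: its name, and indented under it one key for each argument. jog_arm: Moves the arm, as the interface text tells. Its arguments: {"type":"object","properties":{"plan":{"type":"array","items":{"type":"object","properties":{"jaw":{"type":"number"},"x":{"type":"number"},"y":{"type":"number"},"z":{"type":"number"},"spin":{"type":"number"}}}}},"required":["plan"]}

```bash
mkdir -p pics; cat > h.py <<'E'
import numpy as np, cv2
from scipy.spatial.transform import Rotation as R
from cell import ctrl, cams, order
def look(n, f=None):
    im,d=cams.camera(n)
    if f: cv2.imwrite('pics/'+f,cv2.cvtColor(im,cv2.COLOR_RGB2BGR))
    return im,d
def cloud(n,d):
    m=cams.camera_model(n); K=np.array([[m['fx'],0,m['cx']],[0,m['fy'],m['cy']],[0,0,1.]])
    v,u=np.mgrid[:d.shape[0],:d.shape[1]]
    p=cv2.undistortPoints(np.stack([u,v],-1).reshape(-1,1,2).astype(float),K,np.array(m['dist'],float)).reshape(d.shape+(2,))
    c=np.stack([p[...,0]*d,-p[...,1]*d,-d],-1)
    r=np.array(m['rotation'],float)
    r=r if r.shape==(3,3) else R.from_rotvec(r).as_matrix()
    return c@r.T+np.array(m['position'])
E
python3 - <<'E'
from h import *
for n in('scene','top'):
    im,d=look(n,n+'0.png'); np.savez(n+'0',im=im,d=d); m=cams.camera_model(n); print(m)
s=ctrl.observe(); print({k:np.round(v,3) for k,v in s.items()})
print(R.from_rotvec(s['ee_rot']).as_matrix().round(3))
E
```

```text
{'fx': 481.2795767260761, 'fy': 481.2795767260761, 'cx': 314.72041365314317, 'cy': 200.80955872636966, 'dist': array([-0.04456926,  0.        ,  0.        ,  0.        ,  0.        ]), 'position': array([-0.14763888, -0.83160082,  0.54852189]), 'rotation': array([ 1.12118094, -0.4005603 , -0.64217897])}
{'fx': 443.01499740498696, 'fy': 443.01499740498696, 'cx': 315.935972275966, 'cy': 198.47674326106585, 'dist': array([-0.0617552,  0.       ,  0.       ,  0.       ,  0.       ]), 'position': array([ 0.47857239, -0.0284    ,  1.17835665]), 'rotation': array([ 0.06842186, -0.03047201, -1.58157407])}
{'time_s': np.float64(0.1), 'q': array([-1.378,  0.468, -0.012,  1.604,  0.006,  1.071, -0.056]), 'joint_vel': array([ 0.001, -0.003,  0.   , -0.002,  0.002,  0.002,  0.   ]), 'effort': array([ 1.0000e-03, -5.3352e+01,  2.1000e-02, -2.5197e+01,  1.2000e-02,
        4.0000e-03, -0.0000e+00]), 'tool_pos': array([0.152, 0.632, 0.238]), 'ee_rot': array([-3.70e-01, -3.12e+00,  3.00e-03]), 'ft_force': array([-0.236, -0.971,  0.075]), 'moment': array([ 0.   , -0.008, -0.022]), 'gripper_force': np.float64(0.0), 'finger_gap': np.float64(0.085)}
[[-0.972  0.234 -0.   ]
 [ 0.234  0.972 -0.002]
 [-0.    -0.002 -1.   ]]
```

View pics/top0.png

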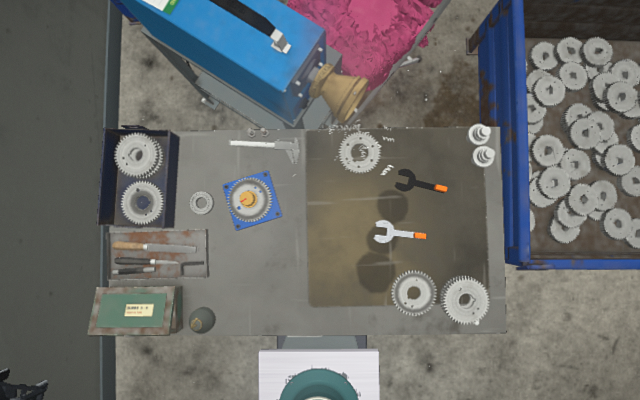

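View pics/scene0.png

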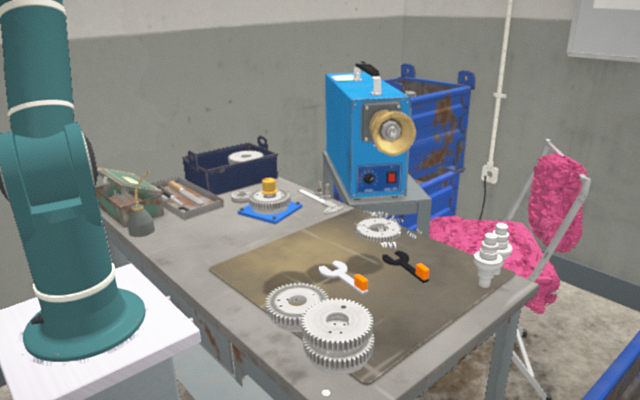

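The top view shows the steel washer (ring ~(384,234), orange grip ~(420,236)) with its slot to the left (+y). The black look-alike is at (405,180), the arbor with the brass nut at (248,200), the bearing at (201,203) and the ring gear at about (413,293) or (360,152). The scene view agrees, and the arbor's surroundings are clear.

```bash
cat > m.py <<'E'
from h import *
from scipy.optimize import least_squares
def circ(p):
    c0=np.median(p,0); r=least_squares(lambda a:np.hypot(*(p-a[:2]).T)-a[2],[*c0,.02],loss='soft_l1',f_scale=.001); return r.x
def hsv(im): return cv2.cvtColor(im,cv2.COLOR_RGB2HSV)
def mask(im,lo,hi): return cv2.inRange(hsv(im),lo,hi)>0
E
python3 - <<'E'
from m import *
C={}
for n in('scene','top'):
    z=np.load(n+'0.npz'); im,d=z['im'],z['d']; P=cloud(n,d); ok=d>0
    near=lambda c,r:np.hypot(P[...,0]-c[0],P[...,1]-c[1])<r
    org=mask(im,(3,150,120),(22,255,255))&ok
    k,l,st,ce=cv2.connectedComponentsWithStats(org.astype(np.uint8))
    for i in range(1,k):
        if st[i,4]>40:
            q=P[l==i]; t=q[q[:,2]>np.percentile(q[:,2],90)-.004]
            print(n,ce[i].round(),st[i,4],'med',np.median(q,0).round(4),'top',len(t),t.mean(0).round(4),t.min(0).round(3),t.max(0).round(3))
            if len(t)>20:
                print('   rect',cv2.minAreaRect((t[:,:2]*1000).astype(np.float32)))
z=np.load('top0.npz'); im,d=z['im'],z['d']; P=cloud('top',d)
for name,(u,v) in dict(arbor=(248,200),bearing=(201,203),g1=(413,293),g2=(360,152),washer=(387,234),bench=(330,250)).items():
    print(name,P[v,u].round(3))
a=P[200,248]
g=np.hypot(P[...,0]-a[0],P[...,1]-a[1])<.08
print('hist z',np.histogram(P[g][:,2],bins=np.arange(-.01,.12,.005)))
h=P[g&(abs(P[...,2]-.046)<.004)][:,:2]
print('gear top',len(h),cv2.minEnclosingCircle((h*1000).astype(np.float32)),h.mean(0))
b=g&mask(im,(100,120,60),(125,255,255))&(abs(P[...,2]-.012)<.006)
print('plate',b.sum(),cv2.minAreaRect((P[b][:,:2]*1000).astype(np.float32)))
for c,(r0,r1,c0,c1) in dict(w=(205,265,360,440),a=(165,235,210,285)).items():
    cr=im[r0:r1,c0:c1]; cv2.imwrite(f'pics/crop_{c}.png',cv2.cvtColor(cv2.resize(cr,None,fx=5,fy=5,interpolation=cv2.INTER_CUBIC),cv2.COLOR_RGB2BGR))
a=cv2.imread('pics/crop_a.png');w=cv2.imread('pics/crop_w.png')
o=np.zeros((350,780,3),np.uint8);o[:,:375]=a;o[:300,380:780]=w;cv2.imwrite('pics/crop.png',o)
E
```

```text
scene [268. 186.] 166 med [0.5397 0.1623 0.0806] top 40 [0.5437 0.1714 0.0936] [0.53  0.154 0.091] [0.563 0.186 0.097]
   rect ((546.5198974609375, 171.75201416015625), (33.99470901489258, 29.377779006958008), 25.06333351135254)
scene [422. 271.] 177 med [ 0.5696 -0.3272  0.0218] top 60 [ 0.5719 -0.3259  0.0306] [ 0.564 -0.339  0.028] [ 0.583 -0.311  0.034]
   rect ((573.82373046875, -324.3379211425781), (30.090429306030273, 14.157055854797363), 76.59938049316406)
scene [361. 282.] 164 med [ 0.4462 -0.2708  0.0251] top 67 [ 0.4488 -0.2673  0.0309] [ 0.442 -0.281  0.028] [ 0.458 -0.253  0.034]
   rect ((448.9448547363281, -266.994873046875), (27.77549934387207, 13.972959518432617), 79.92341613769531)
top [440. 188.] 71 med [ 0.5747 -0.325   0.0285] top 42 [ 0.575  -0.3281  0.0297] [ 0.567 -0.342  0.028] [ 0.582 -0.313  0.033]
   rect ((574.480712890625, -327.2447509765625), (29.1407413482666, 13.441093444824219), 80.69377899169922)
top [420. 235.] 60 med [ 0.4532 -0.2686  0.0289] top 40 [ 0.4523 -0.2689  0.0302] [ 0.446 -0.282  0.028] [ 0.459 -0.255  0.034]
   rect ((452.1186218261719, -268.36102294921875), (26.636499404907227, 11.893987655639648), 79.79513549804688)
arbor [0.545 0.165 0.092]
bearing [ 0.545  0.311 -0.007]
g1 [ 0.3   -0.254 -0.002]
g2 [ 0.676 -0.12  -0.   ]
washer [ 0.457 -0.187  0.007]
bench [ 0.416 -0.036 -0.005]
hist z (array([359, 159,  17, 283, 429,  52,   5,  12,  19,  37, 487, 641,  21,
        26,  29,   4,   5,   6,   7,  67,  91,   6,   0,   0,   0]), array([-0.01 , -0.005,  0.   ,  0.005,  0.01 ,  0.015,  0.02 ,  0.025,
        0.03 ,  0.035,  0.04 ,  0.045,  0.05 ,  0.055,  0.06 ,  0.065,
        0.07 ,  0.075,  0.08 ,  0.085,  0.09 ,  0.095,  0.1  ,  0.105,
        0.11 ,  0.115]))
gear top 1056 ((550.1968383789062, 169.7438507080078), 58.01414108276367) [0.55053685 0.16992977]
plate 575 ((550.6344604492188, 170.16473388671875), (128.911376953125, 127.08598327636719), 17.47258758544922)
```

View pics/crop.png

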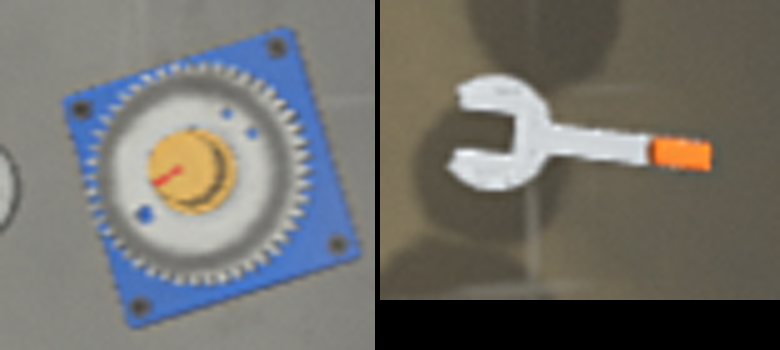

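The crop shows the nut's red line, and the washer's slot points left (+y) with the head turned slightly to +x. Next I measure both by projecting masks onto known planes.

```bash
cat >> m.py <<'E'
def onplane(n,uv,z):
    m=cams.camera_model(n); K=np.array([[m['fx'],0,m['cx']],[0,m['fy'],m['cy']],[0,0,1.]])
    p=cv2.undistortPoints(np.asarray(uv,float).reshape(-1,1,2),K,np.array(m['dist'],float)).reshape(-1,2)
    r=R.from_rotvec(m['rotation']).apply(np.c_[p[:,0],-p[:,1],-np.ones(len(p))]); o=np.array(m['position'])
    return (o+r*((z-o[2])/r[:,2])[:,None])[:,:2]
def to(x,y,z,tooly_deg):
    """tool-frame shift & spin to reach world pose, tool y axis at world angle (deg, mod 180)"""
    s=ctrl.observe(); M=R.from_rotvec(s['ee_rot']).as_matrix(); d=M.T@(np.array([x,y,z])-s['tool_pos'])
    a=np.degrees(np.arctan2(M[1,1],M[0,1])); sp=(a-tooly_deg+90)%180-90
    return d.round(4),round(sp,1),'tooly',round(a,1),'q7',s['q'][6].round(2)
E
python3 - <<'E'
from m import *
for n,box in(('top',(360,440,205,262)),('scene',(310,380,250,300))):
    im=np.load(n+'0.npz')['im']; c0,c1,r0,r1=box
    def pts(mk,z):
        v,u=np.nonzero(mk[r0:r1,c0:c1]); return onplane(n,np.c_[u+c0,v+r0],z)
    st=mask(im,(0,0,150),(180,60,255)); og=mask(im,(3,150,120),(22,255,255))
    s=pts(st,.006); o=pts(og,.030 if n=='top' else .02)
    k=np.hypot(*(s-np.median(s,0)).T)<.12; s=s[k]
    c=s.mean(0); w,V=np.linalg.eigh(np.cov(s.T)); ax=V[:,1]*np.sign(V[1,1]); t=(s-c)@ax
    # outer ring circle: convex hull of head
    l=(s-c)@np.array([-ax[1],ax[0]])
    print(n,len(s),'axis',ax.round(3),'yaw',np.degrees(np.arctan2(ax[1],ax[0])).round(1),'cent',c.round(4),'front',(c+ax*t.max()).round(4),'width',l.min().round(4),l.max().round(4),'t',t.min().round(4),t.max().round(4))
    print('  orange',len(o),o.mean(0).round(4), cv2.minAreaRect((o*1000).astype(np.float32)))
    print('  origin from front',(c+ax*(t.max()-.02)).round(4))
n='top';im=np.load('top0.npz')['im']
def p(mk,z,b=(205,290,160,240)):
    v,u=np.nonzero(mk[b[2]:b[3],b[0]:b[1]]);return onplane(n,np.c_[u+b[0],v+b[2]],z)
y=p(mask(im,(10,100,150),(25,255,255)),.093); print('nut brass',cv2.minEnclosingCircle((y*1000).astype(np.float32)),y.mean(0))
bl=p(mask(im,(100,120,60),(125,255,255)),.012); print('plate',cv2.minAreaRect((bl*1000).astype(np.float32)))
rd=p(mask(im,(0,150,100),(6,255,255))|mask(im,(172,120,100),(180,255,255)),.093); print('red',len(rd),rd.mean(0) if len(rd) else 0)
print(to(.5,.3,.24,60)); print(to(.452,-.268,.12,-6.6))
E
```

```text
top 396 axis [0.135 0.991] yaw 82.3 cent [ 0.4621 -0.1949] front [ 0.4678 -0.1529] width -0.0293 0.0301 t -0.0626 0.0424
  orange 60 [ 0.4525 -0.268 ] ((452.08074951171875, -267.2817077636719), (28.4699649810791, 12.868157386779785), 89.27151489257812)
  origin from front [ 0.4651 -0.1727]
scene 770 axis [0.87  0.494] yaw 29.6 cent [ 0.4328 -0.2059] front [ 0.5468 -0.1411] width -0.0781 0.046 t -0.0808 0.1311
  orange 165 [ 0.453  -0.2652] ((453.8617858886719, -265.0809020996094), (55.699649810791016, 25.421226501464844), 49.891212463378906)
  origin from front [ 0.5294 -0.151 ]
nut brass ((548.7664184570312, 165.25326538085938), 20.915939331054688) [0.54919005 0.16520321]
plate ((550.44873046875, 169.8626708984375), (128.11219787597656, 126.57910919189453), 16.832321166992188)
red 6 [0.54548563 0.17801076]
(array([-0.416 , -0.241 , -0.0011]), np.float64(16.5), 'tooly', np.float64(76.5), 'q7', np.float64(-0.06))
(array([-0.5021, -0.8043,  0.1198]), np.float64(83.1), 'tooly', np.float64(76.5), 'q7', np.float64(-0.06))
```

Emit:
jog_arm:
  plan:
    - {"jaw": 1, "x": -0.06, "y": -0.03, "z": 0, "spin": 5}
    - {"jaw": 1, "x": -0.12, "y": -0.065, "z": 0, "spin": 10}
    - {"jaw": 1, "x": -0.17, "y": -0.1, "z": 0, "spin": 15}
    - {"jaw": 1, "x": -0.22, "y": -0.13, "z": 0, "spin": 20}
    - {"jaw": 1, "x": -0.27, "y": -0.16, "z": 0, "spin": 25}
    - {"jaw": 1, "x": -0.32, "y": -0.19, "z": 0, "spin": 30}
    - {"jaw": 1, "x": -0.37, "y": -0.22, "z": 0, "spin": 35}
    - {"jaw": 1, "x": -0.42, "y": -0.25, "z": 0, "spin": 42}
    - {"jaw": 1, "x": -0.43, "y": -0.31, "z": 0, "spin": 49}
    - {"jaw": 1, "x": -0.44, "y": -0.37, "z": 0, "spin": 56}
    - {"jaw": 1, "x": -0.45, "y": -0.43, "z": 0, "spin": 63}
    - {"jaw": 1, "x": -0.46, "y": -0.49, "z": 0, "spin": 70}
    - {"jaw": 1, "x": -0.47, "y": -0.55, "z": 0, "spin": 77}
    - {"jaw": 1, "x": -0.48, "y": -0.61, "z": 0, "spin": 84}
    - {"jaw": 1, "x": -0.49, "y": -0.67, "z": 0.03, "spin": 84}
    - {"jaw": 1, "x": -0.5, "y": -0.73, "z": 0.06, "spin": 84}
    - {"jaw": 1, "x": -0.502, "y": -0.78, "z": 0.1, "spin": 84}
    - {"jaw": 1, "x": -0.502, "y": -0.804, "z": 0.12, "spin": 84}
    - {"jaw": 1, "x": -0.502, "y": -0.804, "z": 0.12, "spin": 84}
    - {"jaw": 1, "x": -0.502, "y": -0.804, "z": 0.12, "spin": 84}

```text
time_s: 2.6
tool_pos: [0.4524, -0.2664, 0.1194]
ee_rot: [-2.362, -2.071, -0.001]
ft_force: [0.8, 0.5, -0.0]
finger_gap: 0.0854
gripper_force: 0.0
```

```bash
python3 - <<'E'
from m import *
s=ctrl.observe(); print(s['time_s'],s['tool_pos'].round(4),s['q'].round(2)); print(to(.4518,-.2678,.014,-7.6))
E
```

```text
2.6 [ 0.4524 -0.2664  0.1194] [-0.01  0.47  0.6   2.03 -0.39  0.75  0.69]
(array([-0.0015, -0.0004,  0.1054]), np.float64(0.1), 'tooly', np.float64(-7.5), 'q7', np.float64(0.69))
```

Emit:
jog_arm:
  plan:
    - {"jaw": 0.6, "x": -0.0015, "y": 0, "z": 0.05, "spin": 0}
    - {"jaw": 0.5, "x": -0.0015, "y": 0, "z": 0.09, "spin": 0}
    - {"jaw": 0.5, "x": -0.0015, "y": 0, "z": 0.106, "spin": 0}
    - {"jaw": 0.5, "x": -0.0015, "y": 0, "z": 0.106, "spin": 0}
    - {"jaw": 0, "x": -0.0015, "y": 0, "z": 0.106, "spin": 0}
    - {"jaw": 0, "x": -0.0015, "y": 0, "z": 0.106, "spin": 0}
    - {"jaw": 0, "x": -0.0015, "y": 0, "z": 0.106, "spin": 0}
    - {"jaw": 0, "x": -0.0015, "y": 0, "z": 0.106, "spin": 0}
    - {"jaw": 0, "x": -0.0015, "y": 0, "z": 0.106, "spin": 0}
    - {"jaw": 0, "x": -0.0015, "y": 0, "z": 0.106, "spin": 0}

```text
time_s: 3.85
tool_pos: [0.4531, -0.269, 0.015]
ee_rot: [2.36, 2.07, 0.003]
ft_force: [-0.3, 0.6, 7.4]
finger_gap: 0.013
gripper_force: 59.3
```

Emit:
jog_arm:
  plan:
    - {"jaw": 0, "x": 0, "y": 0, "z": 0, "spin": 0}
    - {"jaw": 0, "x": 0, "y": 0, "z": -0.02, "spin": 0}
    - {"jaw": 0, "x": 0, "y": 0, "z": -0.05, "spin": 0}
    - {"jaw": 0, "x": 0, "y": 0, "z": -0.08, "spin": 0}
    - {"jaw": 0, "x": 0, "y": 0, "z": -0.08, "spin": 0}
    - {"jaw": 0, "x": 0, "y": 0, "z": -0.08, "spin": 0}

```text
time_s: 4.6
tool_pos: [0.4518, -0.2681, 0.0935]
ee_rot: [-2.362, -2.071, -0.001]
ft_force: [-0.7, 0.4, -0.8]
finger_gap: 0.0131
gripper_force: 58.8
```

```bash
python3 - <<'E'
from m import *
s=ctrl.observe(); print(s['time_s'],s['tool_pos'].round(4),s['finger_gap'],s['gripper_force'],s['ft_force'],s['moment'])
for n in('scene','top'):
    im,d=look(n,n+'1.png'); np.savez(n+'1',im=im,d=d)
a=cv2.imread('pics/scene1.png')[180:330,250:450]; b=cv2.imread('pics/top1.png')[170:290,330:470]
cv2.imwrite('pics/c1.png',np.hstack([cv2.resize(a,(440,330)),cv2.resize(b,(355,330))]))
E
```

```text
4.6 [ 0.4518 -0.2681  0.0935] 0.013101738336056497 58.79049897193909 [-0.71752563  0.38587326 -0.81350035] [-0.08986296  0.02586589 -0.00420372]
```

View pics/c1.png

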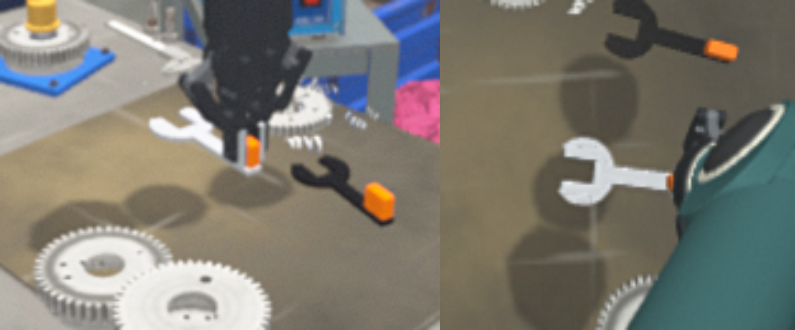

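Washer is held: ring around (590,170) in the right half, about level. Next I measure its tilt and yaw in the hand.

```bash
cat >> m.py <<'E'
def washer(d,im,zt,n='top'):
    P=cloud(n,d); s=ctrl.observe(); t=s['tool_pos']
    k=(d>0)&(abs(P[...,2]-zt)<.012)&mask(im,(0,0,150),(180,60,255))&(np.hypot(P[...,0]-t[0],P[...,1]-t[1])<.14)
    p=P[k]; A=np.c_[p[:,:2]-p[:,:2].mean(0),np.ones(len(p))]; pl=np.linalg.lstsq(A,p[:,2],rcond=None)[0]
    v,u=np.nonzero(k); q=onplane(n,np.c_[u,v],zt); c=q.mean(0); w,V=np.linalg.eigh(np.cov(q.T)); ax=V[:,1]*np.sign(V[1,1])
    tt=(q-c)@ax; o=c+ax*(tt.max()-.02)
    print('n',len(p),'plane',pl.round(4),'yaw',np.degrees(np.arctan2(ax[1],ax[0])).round(2),'origin',o.round(4),'t',tt.min().round(4),tt.max().round(4),'tcp',t.round(4),'to origin',np.hypot(*(o-t[:2])).round(4),'dir',np.degrees(np.arctan2(*(o-t[:2])[::-1])).round(2))
    return k
E
python3 - <<'E'
from m import *
z=np.load('top1.npz'); washer(z['d'],z['im'],.085)
z=np.load('scene1.npz'); k=washer(z['d'],z['im'],.085,'scene')
print(cams.camera_model('top')['position'])
E
```

```text
n 434 plane [0.0001 0.0015 0.0829] yaw 82.16 origin [ 0.4638 -0.1736] t -0.0618 0.0406 tcp [ 0.4513 -0.2681  0.0926] to origin 0.0953 dir 82.49
n 380 plane [ 0.0206 -0.0149  0.0856] yaw 84.84 origin [ 0.4573 -0.1675] t -0.0855 0.0522 tcp [ 0.4513 -0.2681  0.0926] to origin 0.1008 dir 86.61
[ 0.47857239 -0.0284      1.17835665]
```

```bash
python3 - <<'E'
from m import *
print(to(.5285,.0063,.11,-7.6))
E
```

```text
(array([ 0.2821,  0.0407, -0.0173]), np.float64(0.1), 'tooly', np.float64(-7.5), 'q7', np.float64(0.73))
```

Emit:
jog_arm:
  plan:
    - {"jaw": 0, "x": 0.03, "y": 0.005, "z": -0.01, "spin": 0}
    - {"jaw": 0, "x": 0.075, "y": 0.01, "z": -0.017, "spin": 0}
    - {"jaw": 0, "x": 0.12, "y": 0.018, "z": -0.017, "spin": 0}
    - {"jaw": 0, "x": 0.165, "y": 0.025, "z": -0.017, "spin": 0}
    - {"jaw": 0, "x": 0.21, "y": 0.032, "z": -0.017, "spin": 0}
    - {"jaw": 0, "x": 0.25, "y": 0.038, "z": -0.017, "spin": 0}
    - {"jaw": 0, "x": 0.275, "y": 0.04, "z": -0.017, "spin": 0}
    - {"jaw": 0, "x": 0.282, "y": 0.0407, "z": -0.017, "spin": 0}
    - {"jaw": 0, "x": 0.282, "y": 0.0407, "z": -0.017, "spin": 0}
    - {"jaw": 0, "x": 0.282, "y": 0.0407, "z": 0.005, "spin": 0}
    - {"jaw": 0, "x": 0.282, "y": 0.0407, "z": 0.028, "spin": 0}
    - {"jaw": 0, "x": 0.282, "y": 0.0407, "z": 0.028, "spin": 0}
    - {"jaw": 0, "x": 0.282, "y": 0.0407, "z": 0.028, "spin": 0}

```text
time_s: 6.32
tool_pos: [0.5294, 0.0045, 0.0659]
ee_rot: [2.364, 2.068, 0.0]
ft_force: [0.8, -0.1, -1.2]
finger_gap: 0.0131
gripper_force: 58.7
```

```bash
python3 - <<'E'
from m import *
im,d=look('top','top2.png'); np.savez('top2',im=im,d=d); i2,d2=look('scene','scene2.png'); np.savez('scene2',im=i2,d=d2)
washer(d,im,.055+.003)
s=ctrl.observe(); print(s['tool_pos'],s['time_s'])
a=cv2.imread('pics/scene2.png')[150:250,210:340]; b=cv2.imread('pics/top2.png')[150:250,210:340]
cv2.imwrite('pics/c2.png',np.hstack([cv2.resize(a,(400,308),interpolation=2),cv2.resize(b,(400,308),interpolation=2)]))
E
```

```text
n 166 plane [-0.0388 -0.2388  0.0532] yaw 166.28 origin [0.5206 0.12  ] t -0.0329 0.0456 tcp [0.5298 0.0051 0.0662] to origin 0.1153 dir 94.57
[0.52977783 0.00514317 0.06621166] 6.425
```

View pics/c2.png

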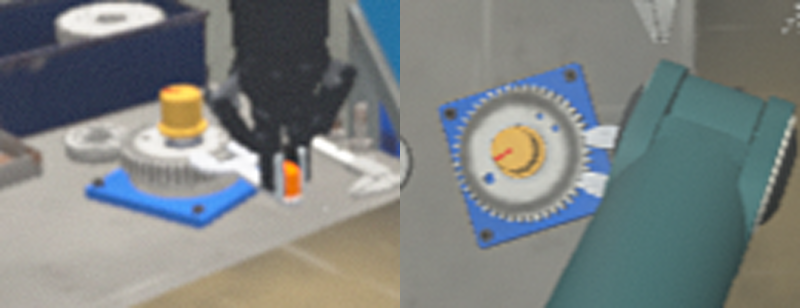

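The left half shows the washer level and approaching at the flange gap. In the right half both prongs are visible, at about (600,137) and (595,183), straddling the post line. I'll measure the prongs' lateral offset.

```bash
python3 - <<'E'
from m import *
z=np.load('top2.npz');im=z['im'];P=cloud('top',z['d']);P0=cloud('top',np.load('top0.npz')['d'])
i0=np.load('top0.npz')['im']
df=(np.abs(im.astype(int)-i0).sum(-1)>60)&mask(im,(0,0,150),(180,60,255))
b=np.zeros_like(df);b[180:222,255:290]=1
k,l,st,ce=cv2.connectedComponentsWithStats((df&b).astype(np.uint8))
u=np.array([np.cos(np.radians(82.4)),np.sin(np.radians(82.4))]);n=np.array([-u[1],u[0]]);post=np.array([.5503,.1698])
for i in range(1,k):
    if st[i,4]>12:
        v,c=np.nonzero(l==i);q=onplane('top',np.c_[c,v],.057)-post
        print(st[i],ce[i].round(1),'along',(q@u).min().round(4),(q@u).max().round(4),'lat',(q@n).min().round(4),(q@n).max().round(4),'z',np.median(P[l==i][:,2]).round(4))
g=(np.hypot(*(P0[...,:2]-post).transpose(2,0,1))<.05)&(np.hypot(*(P0[...,:2]-post).transpose(2,0,1))>.03)
print('gear z top cam',np.median(P0[g][:,2]))
zs=np.load('scene0.npz');Q=cloud('scene',zs['d']);g=(np.hypot(*(Q[...,:2]-post).transpose(2,0,1))<.05)&(Q[...,2]>.035)&(Q[...,2]<.055);print('gear z scene',np.median(Q[g][:,2]))
br=mask(zs['im'],(10,100,100),(28,255,255))&(np.hypot(*(Q[...,:2]-post).transpose(2,0,1))<.03); q=Q[br]; print('nut z pct',np.percentile(q[:,2],[1,50,95,99]).round(4)); f=q[q[:,2]>.07]; print('nut circ',circ(f[f[:,2]<.09][:,:2]))
zz=np.load('scene2.npz');Q2=cloud('scene',zz['d']);w=mask(zz['im'],(0,0,150),(180,60,255))&(Q2[...,0]>.5)&(Q2[...,0]<.57)&(Q2[...,1]>.06)&(Q2[...,1]<.13)&(Q2[...,2]>.047)&(Q2[...,2]<.07);print('washer top z scene',w.sum(),np.median(Q2[w][:,2]))
E
```

```text
[269 190  12   8  69] [275.2 193.9] along -0.0776 -0.05 lat -0.0316 -0.0117 z 0.056
[267 206  11   8  56] [272.4 209. ] along -0.0745 -0.0499 lat 0.0098 0.0278 z 0.0561
gear z top cam 0.04529262349268526
gear z scene 0.04867496150472128
nut z pct [0.0593 0.0806 0.0949 0.096 ]
nut circ [0.54802862 0.1731215  0.01685025]
washer top z scene 165 0.058517186476862215
```

Emit:
jog_arm:
  plan:
    - {"jaw": 0, "x": 0, "y": -0.0014, "z": 0.0025, "spin": 0}
    - {"jaw": 0, "x": 0.006, "y": -0.0014, "z": 0.0025, "spin": 0}
    - {"jaw": 0, "x": 0.014, "y": -0.0014, "z": 0.0025, "spin": 0}
    - {"jaw": 0, "x": 0.022, "y": -0.0014, "z": 0.0025, "spin": 0}
    - {"jaw": 0, "x": 0.03, "y": -0.0014, "z": 0.0025, "spin": 0}
    - {"jaw": 0, "x": 0.036, "y": -0.0014, "z": 0.0025, "spin": 0}
    - {"jaw": 0, "x": 0.04, "y": -0.0014, "z": 0.0025, "spin": 0}
    - {"jaw": 0, "x": 0.04, "y": -0.0014, "z": 0.0025, "spin": 0}

```text
time_s: 7.42
tool_pos: [0.533, 0.0459, 0.0628]
ee_rot: [2.362, 2.072, 0.0]
ft_force: [-0.2, 0.6, -2.4]
finger_gap: 0.0127
gripper_force: 58.6
```

Emit:
jog_arm:
  plan:
    - {"jaw": 0, "x": 0.006, "y": 0, "z": 0, "spin": 0}
    - {"jaw": 0, "x": 0.012, "y": 0, "z": 0, "spin": 0}
    - {"jaw": 0, "x": 0.018, "y": 0, "z": 0, "spin": 0}
    - {"jaw": 0, "x": 0.024, "y": 0, "z": 0, "spin": 0}
    - {"jaw": 0, "x": 0.028, "y": 0, "z": 0, "spin": 0}
    - {"jaw": 0, "x": 0.031, "y": 0, "z": 0, "spin": 0}
    - {"jaw": 0, "x": 0.031, "y": 0, "z": 0, "spin": 0}
    - {"jaw": 0, "x": 0.031, "y": 0, "z": 0, "spin": 0}

```text
time_s: 8.43
tool_pos: [0.537, 0.076, 0.0628]
ee_rot: [2.362, 2.071, -0.0]
ft_force: [0.0, -0.3, -1.8]
finger_gap: 0.0127
gripper_force: 58.6
```

```bash
cat > rel.py <<'E'
from m import *
s=ctrl.observe();u=np.array([np.cos(np.radians(82.4)),np.sin(np.radians(82.4))]);n=np.array([-u[1],u[0]])
o=s['tool_pos'][:2]+.095*u-[.5503,.1698]; print(s['time_s'],s['tool_pos'].round(4),'along',(o@u).round(4),'lat',(o@n).round(4),s['ft_force'].round(1),s['moment'].round(2),s['finger_gap'])
E
python3 rel.py
```

```text
8.425 [0.537  0.076  0.0628] along 0.0003 lat 0.0007 [ 0.  -0.3 -1.8] [-0.1   0.04 -0.04] 0.012659854373334407
```

No contact. I'll probe forward to find the slot end, which should touch at about +2.5 mm.

Emit:
jog_arm:
  plan:
    - {"jaw": 0, "x": 0.001, "y": 0, "z": 0, "spin": 0}
    - {"jaw": 0, "x": 0.002, "y": 0, "z": 0, "spin": 0}
    - {"jaw": 0, "x": 0.003, "y": 0, "z": 0, "spin": 0}
    - {"jaw": 0, "x": 0.003, "y": 0, "z": 0, "spin": 0}
    - {"jaw": 0, "x": 0.003, "y": 0, "z": 0, "spin": 0}

```text
time_s: 9.05
tool_pos: [0.5375, 0.0793, 0.0628]
ee_rot: [2.362, 2.071, 0.0]
ft_force: [0.2, -0.5, -1.1]
finger_gap: 0.0126
gripper_force: 58.6
```

```bash
python3 rel.py
```

```text
9.05 [0.5375 0.0793 0.0628] along 0.0036 lat 0.0008 [ 0.2 -0.5 -1.1] [-0.1   0.04  0.04] 0.012575528798058998
```

Emit:
jog_arm:
  plan:
    - {"jaw": 0, "x": 0.0005, "y": 0, "z": 0, "spin": 0}
    - {"jaw": 0, "x": 0.001, "y": 0, "z": 0, "spin": 0}
    - {"jaw": 0, "x": 0.001, "y": 0, "z": 0, "spin": 0}
    - {"jaw": 0, "x": 0.001, "y": 0, "z": 0, "spin": 0}

```text
time_s: 9.55
tool_pos: [0.5375, 0.08, 0.0628]
ee_rot: [2.362, 2.071, -0.0]
ft_force: [-0.3, -0.9, -1.2]
finger_gap: 0.0128
gripper_force: 58.7
```

Emit:
jog_arm:
  plan:
    - {"jaw": 0, "x": 0.0005, "y": 0, "z": 0, "spin": 0}
    - {"jaw": 0, "x": 0.001, "y": 0, "z": 0, "spin": 0}
    - {"jaw": 0, "x": 0.001, "y": 0, "z": 0, "spin": 0}
    - {"jaw": 0, "x": 0.001, "y": 0, "z": 0, "spin": 0}

```text
time_s: 10.05
tool_pos: [0.5375, 0.0801, 0.0628]
ee_rot: [2.362, 2.07, -0.002]
ft_force: [-0.3, -5.6, 0.8]
finger_gap: 0.0132
gripper_force: 58.9
```

```bash
python3 - <<'E'
import rel
from m import *
im,d=look('top','top3.png'); np.savez('top3',im=im,d=d); i2,d2=look('scene','scene3.png')
a=cv2.imread('pics/scene3.png')[160:230,220:310]; b=cv2.imread('pics/top3.png')[165:235,210:300]
cv2.imwrite('pics/c3.png',np.hstack([cv2.resize(a,(400,311),interpolation=2),cv2.resize(b,(400,311),interpolation=2)]))
E
```

```text
10.05 [0.5375 0.0801 0.0628] along 0.0044 lat 0.0008 [-0.3 -5.6  0.8] [-1.1   0.28  0.  ] 0.013248702369185026
```

View pics/c3.png

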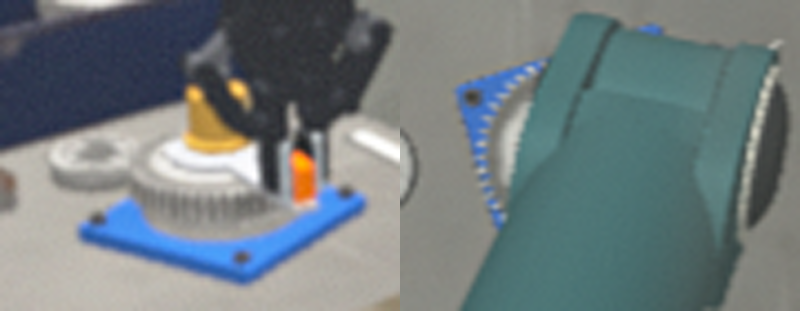

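Contact at about +4.2 mm on the estimate, so the slot end is on the post. I back off 2 mm to centre the washer, then lower it onto the gear.

Emit:
jog_arm:
  plan:
    - {"jaw": 0, "x": -0.0015, "y": 0, "z": 0, "spin": 0}
    - {"jaw": 0, "x": -0.0032, "y": 0, "z": 0, "spin": 0}
    - {"jaw": 0, "x": -0.0032, "y": 0, "z": 0, "spin": 0}
    - {"jaw": 0, "x": -0.0032, "y": 0, "z": 0.001, "spin": 0}
    - {"jaw": 0, "x": -0.0032, "y": 0, "z": 0.0015, "spin": 0}
    - {"jaw": 0, "x": -0.0032, "y": 0, "z": 0.0015, "spin": 0}

```text
time_s: 10.9
tool_pos: [0.5374, 0.0785, 0.0615]
ee_rot: [-2.362, -2.071, -0.001]
ft_force: [-0.9, 0.7, 2.5]
finger_gap: 0.013
gripper_force: 59.2
```

```bash
python3 rel.py
```

```text
10.9 [0.5374 0.0785 0.0615] along 0.0028 lat 0.0007 [-0.9  0.7  2.5] [0.18 0.14 0.07] 0.012951140818086633
```

Emit:
jog_arm:
  plan:
    - {"jaw": 0, "x": -0.0008, "y": 0, "z": 0, "spin": 0}
    - {"jaw": 0, "x": -0.0008, "y": 0, "z": 0.0005, "spin": 0}
    - {"jaw": 0, "x": -0.0008, "y": 0, "z": 0.0005, "spin": 0}
    - {"jaw": 0.2, "x": -0.0008, "y": 0, "z": 0.0005, "spin": 0}
    - {"jaw": 0.4, "x": -0.0008, "y": 0, "z": 0, "spin": 0}
    - {"jaw": 0.5, "x": -0.0008, "y": 0, "z": 0, "spin": 0}
    - {"jaw": 0.5, "x": -0.0008, "y": 0, "z": 0, "spin": 0}
    - {"jaw": 0.5, "x": -0.0008, "y": 0, "z": 0, "spin": 0}
    - {"jaw": 0.5, "x": -0.0008, "y": 0, "z": -0.03, "spin": 0}
    - {"jaw": 0.5, "x": -0.01, "y": 0, "z": -0.08, "spin": 0}
    - {"jaw": 0.5, "x": -0.07, "y": 0, "z": -0.12, "spin": 0}
    - {"jaw": 0.5, "x": -0.13, "y": 0, "z": -0.12, "spin": 0}
    - {"jaw": 0.5, "x": -0.19, "y": 0, "z": -0.12, "spin": 0}
    - {"jaw": 0.8, "x": -0.19, "y": 0, "z": -0.12, "spin": 0}

```text
time_s: 12.65
tool_pos: [0.5112, -0.1159, 0.1821]
ee_rot: [2.37, 2.059, -0.0]
ft_force: [-0.3, 0.6, -1.1]
finger_gap: 0.0594
gripper_force: 0.0
```

```bash
python3 - <<'E'
from m import *
s=ctrl.observe(); print(s['time_s'],s['tool_pos'].round(3),s['q'].round(2))
im,d=look('top','top4.png'); np.savez('top4',im=im,d=d); i2,d2=look('scene','scene4.png')
np.savez('scene4',im=i2,d=d2)
a=cv2.imread('pics/scene4.png')[160:230,220:310]; b=cv2.imread('pics/top4.png')[165:235,210:300]
cv2.imwrite('pics/c4.png',np.hstack([cv2.resize(a,(400,311),interpolation=2),cv2.resize(b,(400,311),interpolation=2)]))
P=cloud('top',d); og=mask(im,(3,190,120),(18,255,255)); v,u=np.nonzero(og[165:235,265:300]); q=onplane('top',np.c_[u+265,v+165],.076); print('grip',len(q),q.mean(0),(q.mean(0)-[.5503,.1698]),np.hypot(*(q.mean(0)-[.5503,.1698])),'z',np.median(P[v+165,u+265][:,2]))
E
```

```text
12.65 [ 0.511 -0.116  0.182] [-0.41  0.38  0.7   2.   -0.31  0.87  0.32]Traceback (most recent call last):
  File "<stdin>", line 7, in <module>
  File "m.py", line 9, in onplane
    p=cv2.undistortPoints(np.asarray(uv,float).reshape(-1,1,2),K,np.array(m['dist'],float)).reshape(-1,2)
      ~~~~~~~~~~~~~~~~~~~^^^^^^^^^^^^^^^^^^^^^^^^^^^^^^^^^^^^^^^^^^^^^^^^^^^^^^^^^^^^^^^^^^
cv2.error: OpenCV(4.12.0) /io/opencv/modules/calib3d/src/undistort.dispatch.cpp:347: error: (-215:Assertion failed) CV_IS_MAT(_src) && CV_IS_MAT(_dst) && (_src->rows == 1 || _src->cols == 1) && (_dst->rows == 1 || _dst->cols == 1) && _src->cols + _src->rows - 1 == _dst->rows + _dst->cols - 1 && (CV_MAT_TYPE(_src->type) == CV_32FC2 || CV_MAT_TYPE(_src->type) == CV_64FC2) && (CV_MAT_TYPE(_dst->type) == CV_32FC2 || CV_MAT_TYPE(_dst->type) == CV_64FC2) in function 'cvUndistortPointsInternal'
```

View pics/c4.png

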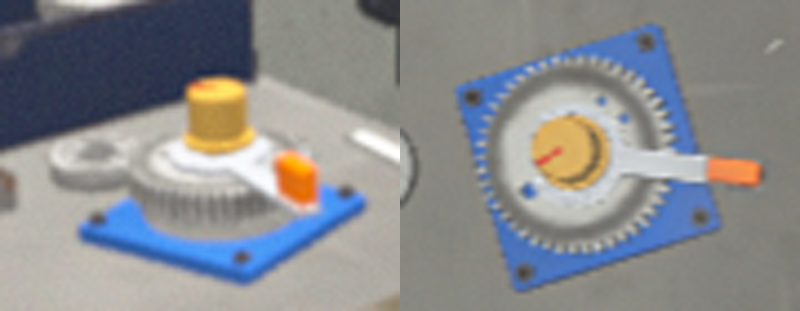

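Washer lies flat on the gear under the nut, home in the slot; the grip is at about (735,172) in the crop. The nut's red line is unchanged. Next is moving above the nut, pre-turned counterclockwise.

```bash
python3 - <<'E'
from m import *
z=np.load('top4.npz');im,d=z['im'],z['d'];P=cloud('top',d)
H=hsv(im);print(H[165+39,210+75])
og=mask(im,(0,150,120),(14,255,255)); v,u=np.nonzero(og[165:235,265:300]); q=onplane('top',np.c_[u+265,v+165],.076);dd=q.mean(0)-[.5503,.1698]
print('grip',len(q),q.mean(0),np.hypot(*dd),np.degrees(np.arctan2(*-dd[::-1])),'z',np.percentile(P[v+165,u+265][:,2],[10,50,90]))
print(to(.5504,.1705,.14,-7.6))
E
```

```text
[ 12 170 242]
grip 53 [0.53746265 0.07490605] 0.09575834172805434 82.29573983991659 z [0.07260301 0.07529495 0.07731696]
(array([0.284 , 0.0004, 0.0414]), np.float64(-0.0), 'tooly', np.float64(-7.6), 'q7', np.float64(0.32))
```

Emit:
jog_arm:
  plan:
    - {"jaw": 0.8, "x": 0.04, "y": 0, "z": 0, "spin": -10}
    - {"jaw": 0.8, "x": 0.09, "y": 0, "z": 0, "spin": -20}
    - {"jaw": 0.8, "x": 0.14, "y": 0, "z": 0, "spin": -30}
    - {"jaw": 0.8, "x": 0.19, "y": 0, "z": 0, "spin": -40}
    - {"jaw": 0.8, "x": 0.24, "y": 0, "z": 0, "spin": -50}
    - {"jaw": 0.8, "x": 0.275, "y": 0, "z": 0, "spin": -60}
    - {"jaw": 0.8, "x": 0.284, "y": 0, "z": 0.01, "spin": -70}
    - {"jaw": 0.8, "x": 0.284, "y": 0, "z": 0.03, "spin": -80}
    - {"jaw": 0.8, "x": 0.284, "y": 0, "z": 0.0414, "spin": -80}
    - {"jaw": 0.8, "x": 0.284, "y": 0, "z": 0.0414, "spin": -80}
    - {"jaw": 0.8, "x": 0.284, "y": 0, "z": 0.0414, "spin": -80}

```text
time_s: 14.12
tool_pos: [0.5498, 0.1716, 0.1404]
ee_rot: [0.48, 3.104, 0.0]
ft_force: [0.5, -0.1, 0.1]
finger_gap: 0.0684
gripper_force: 0.0
```

```bash
python3 - <<'E'
from m import *
s=ctrl.observe(); print(s['q'].round(3)); print(to(.5504,.1705,.074,72.4))
E
```

```text
[-0.579  0.47   0.279  1.884 -0.173  0.811  1.055]
(array([-0.0008, -0.0009,  0.0664]), np.float64(0.0), 'tooly', np.float64(72.4), 'q7', np.float64(1.05))
```

Emit:
jog_arm:
  plan:
    - {"jaw": 0.8, "x": -0.0005, "y": -0.0005, "z": 0.03, "spin": 0}
    - {"jaw": 0.8, "x": -0.0005, "y": -0.0005, "z": 0.055, "spin": 0}
    - {"jaw": 0.8, "x": -0.0005, "y": -0.0005, "z": 0.066, "spin": 0}
    - {"jaw": 0.8, "x": -0.0005, "y": -0.0005, "z": 0.066, "spin": 0}
    - {"jaw": 0.6, "x": -0.0005, "y": -0.0005, "z": 0.066, "spin": 0}
    - {"jaw": 0.2, "x": -0.0005, "y": -0.0005, "z": 0.066, "spin": 0}
    - {"jaw": 0, "x": -0.0005, "y": -0.0005, "z": 0.066, "spin": 0}
    - {"jaw": 0, "x": -0.0005, "y": -0.0005, "z": 0.066, "spin": 0}
    - {"jaw": 0, "x": -0.0005, "y": -0.0005, "z": 0.066, "spin": 0}
    - {"jaw": 0, "x": -0.0005, "y": -0.0005, "z": 0.066, "spin": 0}

```text
time_s: 15.38
tool_pos: [0.5509, 0.1717, 0.0755]
ee_rot: [0.477, 3.103, 0.003]
ft_force: [0.0, 0.2, 4.6]
finger_gap: 0.0333
gripper_force: 59.1
```

```bash
cat > st.py <<'E'
from m import *
s=ctrl.observe(); M=R.from_rotvec(s['ee_rot']).as_matrix()
print(s['time_s'],s['tool_pos'].round(4),'ang',np.degrees(np.arctan2(M[1,1],M[0,1])).round(2),'q7',s['q'][6].round(3),s['ft_force'].round(1),s['moment'].round(2),'tilt',M[:2,2].round(4),s['finger_gap'].round(4),s['gripper_force'].round(1))
E
python3 st.py
```

```text
Traceback (most recent call last):
  File "st.py", line 3, in <module>
    print(s['time_s'],s['tool_pos'].round(4),'ang',np.degrees(np.arctan2(M[1,1],M[0,1])).round(2),'q7',s['q'][6].round(3),s['ft_force'].round(1),s['moment'].round(2),'tilt',M[:2,2].round(4),s['finger_gap'].round(4),s['gripper_force'].round(1))
                                                                                                                                                                                              ^^^^^^^^^^^^^^^^^^^^^
AttributeError: 'float' object has no attribute 'round'
```

Emit:
jog_arm:
  plan:
    - {"jaw": 0, "x": 0, "y": 0, "z": 0.0002, "spin": 5}
    - {"jaw": 0, "x": 0, "y": 0, "z": 0.0005, "spin": 15}
    - {"jaw": 0, "x": 0, "y": 0, "z": 0.0008, "spin": 25}
    - {"jaw": 0, "x": 0, "y": 0, "z": 0.0012, "spin": 35}
    - {"jaw": 0, "x": 0, "y": 0, "z": 0.0015, "spin": 45}
    - {"jaw": 0, "x": 0, "y": 0, "z": 0.0018, "spin": 55}
    - {"jaw": 0, "x": 0, "y": 0, "z": 0.0022, "spin": 65}
    - {"jaw": 0, "x": 0, "y": 0, "z": 0.0025, "spin": 75}
    - {"jaw": 0, "x": 0, "y": 0, "z": 0.0028, "spin": 85}
    - {"jaw": 0, "x": 0, "y": 0, "z": 0.0028, "spin": 85}

```text
time_s: 16.62
tool_pos: [0.5502, 0.1714, 0.0725]
ee_rot: [-2.451, -1.964, -0.002]
ft_force: [-2.8, 0.2, 8.7]
finger_gap: 0.0331
gripper_force: 59.6
```

```bash
sed -i "s/s\['finger_gap'\].round(4),s\['gripper_force'\].round(1)/s['finger_gap'],s['gripper_force']/" st.py; python3 st.py
```

```text
16.625 [0.5502 0.1714 0.0725] ang -12.58 q7 -0.106 [-2.8  0.2  8.7] [ 0.01  0.67 -0.08] tilt [0.0006 0.0014] 0.033119757557040344 59.58128035068512
```

Emit:
jog_arm:
  plan:
    - {"jaw": 0, "x": 0, "y": 0, "z": 0.0002, "spin": 6}
    - {"jaw": 0, "x": 0, "y": 0, "z": 0.0004, "spin": 12}
    - {"jaw": 0, "x": 0, "y": 0, "z": 0.0005, "spin": 15}
    - {"jaw": 0, "x": 0, "y": 0, "z": 0.0005, "spin": 15}

```text
time_s: 17.12
tool_pos: [0.5501, 0.1714, 0.0721]
ee_rot: [-2.685, -1.629, -0.002]
ft_force: [-2.7, 0.1, 9.3]
finger_gap: 0.0332
gripper_force: 59.5
```

```bash
python3 st.py
```

```text
17.125 [0.5501 0.1714 0.0721] ang -27.52 q7 -0.316 [-2.7  0.1  9.3] [ 0.12  0.78 -0.16] tilt [0.0003 0.002 ] 0.03321148038311379 59.49400305747986
```

Emit:
jog_arm:
  plan:
    - {"jaw": 0, "x": 0, "y": 0, "z": 0.0002, "spin": 6}
    - {"jaw": 0, "x": 0, "y": 0, "z": 0.0003, "spin": 10}
    - {"jaw": 0, "x": 0, "y": 0, "z": 0.0003, "spin": 10}

```text
time_s: 17.5
tool_pos: [0.5505, 0.1721, 0.0718]
ee_rot: [-2.814, -1.394, -0.003]
ft_force: [-1.8, 0.1, 7.5]
finger_gap: 0.0335
gripper_force: 59.5
```

```bash
python3 st.py
```

```text
17.5 [0.5505 0.1721 0.0718] ang -37.28 q7 -0.455 [-1.8  0.1  7.5] [0.29 0.46 0.91] tilt [0.0012 0.0018] 0.03349496836852584 59.493513107299805
```

Emit:
jog_arm:
  plan:
    - {"jaw": 0, "x": 0, "y": 0, "z": 0, "spin": 2}
    - {"jaw": 0, "x": 0, "y": 0, "z": 0, "spin": 3}
    - {"jaw": 0, "x": 0, "y": 0, "z": 0, "spin": 3}

```text
time_s: 17.88
tool_pos: [0.5516, 0.1732, 0.0718]
ee_rot: [-2.85, -1.317, -0.008]
ft_force: [1.6, 5.6, 6.2]
finger_gap: 0.0332
gripper_force: 60.4
```

```bash
python3 st.py
```

```text
17.875 [0.5516 0.1732 0.0718] ang -40.41 q7 -0.499 [1.6 5.6 6.2] [ 1.17 -0.37  0.23] tilt [0.0036 0.0037] 0.033236476440942145 60.44396102428436
```

Emit:
jog_arm:
  plan:
    - {"jaw": 0, "x": 0, "y": 0, "z": 0, "spin": 3}
    - {"jaw": 0, "x": 0, "y": 0, "z": 0, "spin": 6}
    - {"jaw": 0, "x": 0, "y": 0, "z": 0, "spin": 6}

```text
time_s: 18.25
tool_pos: [0.5511, 0.1726, 0.0718]
ee_rot: [-2.914, -1.171, -0.005]
ft_force: [0.9, 3.7, 7.7]
finger_gap: 0.0331
gripper_force: 60.7
```

```bash
python3 st.py; python3 -c "
from m import *
im,d=look('scene','scene5.png')
cv2.imwrite('pics/c5.png',cv2.resize(cv2.imread('pics/scene5.png')[140:240,200:330],(780,600),interpolation=2))"
```

```text
18.25 [0.5511 0.1726 0.0718] ang -46.21 q7 -0.583 [0.9 3.7 7.7] [ 0.79 -0.12  1.25] tilt [0.0025 0.002 ] 0.03311115827497604 60.694570541381836
```

View pics/c5.png

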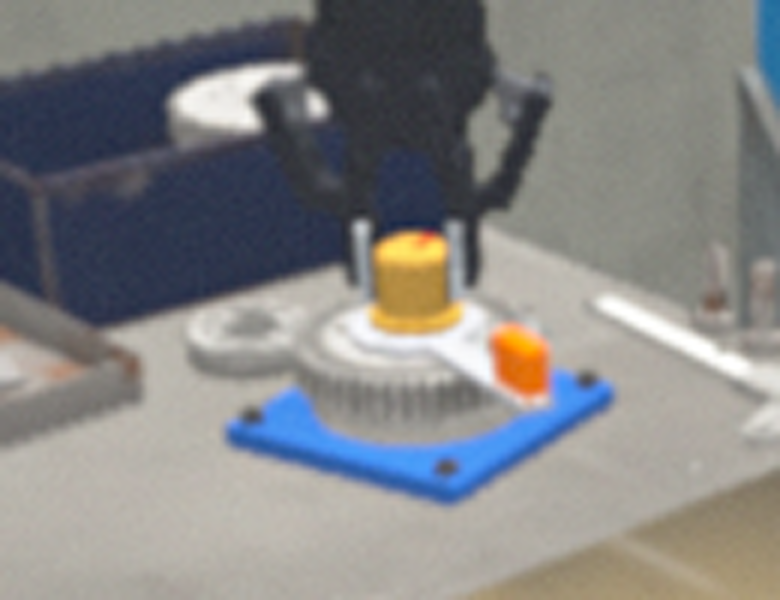

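The red line shows at the nut's top rim (425,238), the nut sits just above the washer and the washer is in place. A moment of 1.25 N m with the pads slipping means it has bottomed. I'll regrip to drop the wind-up, then turn back 90°.

Emit:
jog_arm:
  plan:
    - {"jaw": 0.55, "x": 0, "y": 0, "z": 0, "spin": 0}
    - {"jaw": 0.55, "x": 0, "y": 0, "z": 0, "spin": 0}
    - {"jaw": 0.55, "x": 0, "y": 0, "z": 0, "spin": 0}
    - {"jaw": 0.55, "x": 0, "y": 0, "z": 0, "spin": 0}

```text
time_s: 18.8
tool_pos: [0.5497, 0.1703, 0.0701]
ee_rot: [2.918, 1.163, -0.001]
ft_force: [-0.6, 0.2, 0.3]
finger_gap: 0.0469
gripper_force: 0.0
```

```bash
cat > red.py <<'E'
from m import *
def red(im,n,z,c):
    k=mask(im,(0,150,90),(6,255,255))|mask(im,(170,120,90),(180,255,255))
    v,u=np.nonzero(k); q=onplane(n,np.c_[u,v],z)-c if len(v) else np.zeros((0,2))
    g=np.hypot(*q.T)<.022; q=q[g]; print(n,z,'px',g.sum(),'mean',q.mean(0).round(4),'ang',np.degrees(np.arctan2(*q.mean(0)[::-1])).round(1))
def topc(im,n,z):  # bright brass top-face centre in scene
    pass
E
python3 st.py; python3 - <<'E'
from red import *
c=np.array([.5506,.1712])
red(np.load('scene0.npz')['im'],'scene',.0922,c);red(np.load('top0.npz')['im'],'top',.0922,c);red(np.load('top4.npz')['im'],'top',.0922,c)
im,d=look('scene','scene6.png');red(im,'scene',.0885,c);red(cv2.cvtColor(cv2.imread('pics/scene5.png'),cv2.COLOR_BGR2RGB),'scene',.0885,c)
E
```

```text
18.8 [0.5497 0.1703 0.0701] ang -46.55 q7 -0.585 [-0.6  0.2  0.3] [-0.02  0.02  0.  ] tilt [-0.0005 -0.0004] 0.04694915069076744 0.0
scene 0.0922 px 0 mean [nan nan] ang nan
top 0.0922 px 6 mean [-0.0051  0.007 ] ang 126.0
top 0.0922 px 6 mean [-0.0051  0.007 ] ang 126.0
scene 0.0885 px 0 mean [nan nan] ang nan
scene 0.0885 px 0 mean [nan nan] ang nanred.py:5: RuntimeWarning: Mean of empty slice.
  g=np.hypot(*q.T)<.022; q=q[g]; print(n,z,'px',g.sum(),'mean',q.mean(0).round(4),'ang',np.degrees(np.arctan2(*q.mean(0)[::-1])).round(1))
  ret = um.true_divide(
```

Emit:
jog_arm:
  plan:
    - {"jaw": 0.55, "x": 0.0015, "y": -0.0004, "z": -0.0007, "spin": 0}
    - {"jaw": 0.55, "x": 0.0015, "y": -0.0004, "z": -0.0007, "spin": 0}
    - {"jaw": 0, "x": 0.0015, "y": -0.0004, "z": -0.0007, "spin": 0}
    - {"jaw": 0, "x": 0.0015, "y": -0.0004, "z": -0.0007, "spin": 0}
    - {"jaw": 0, "x": 0.0015, "y": -0.0004, "z": -0.0007, "spin": 0}
    - {"jaw": 0, "x": 0.0015, "y": -0.0004, "z": -0.0007, "spin": 0}
    - {"jaw": 0, "x": 0.0015, "y": -0.0004, "z": -0.0007, "spin": 0}

```text
time_s: 19.73
tool_pos: [0.5506, 0.1722, 0.0713]
ee_rot: [-2.918, -1.164, -0.0]
ft_force: [-2.3, -0.2, 5.3]
finger_gap: 0.0332
gripper_force: 59.2
```

```bash
python3 st.py; cat > red.py <<'E'
from m import *
def red(im,n,z,c):
    f=im.astype(float); w=np.clip(1-f[...,1]/(.55*f[...,0]+1),0,None)*(f[...,0]>90)
    v,u=np.nonzero(w>.05); q=onplane(n,np.c_[u,v],z)-c; ww=w[v,u]
    g=np.hypot(*q.T)<.022; q=q[g];m=np.average(q,axis=0,weights=ww[g]) if g.any() else np.zeros(2); print(n,'px',g.sum(),m.round(4),'ang',np.degrees(np.arctan2(*m[::-1])).round(1))
E
python3 - <<'E'
from red import *
c=np.array([.5506,.1712])
L=lambda f:cv2.cvtColor(cv2.imread('pics/'+f),cv2.COLOR_BGR2RGB)
for f,n,z in(('scene0.png','scene',.0922),('scene4.png','scene',.0922),('top0.png','top',.0922),('top4.png','top',.0922),('scene5.png','scene',.0885),('scene6.png','scene',.0885)): red(L(f),n,z,c)
E
```

```text
19.725 [0.5506 0.1722 0.0713] ang -46.51 q7 -0.588 [-2.3 -0.2  5.3] [0.12 0.53 0.03] tilt [-0.0002  0.0005] 0.033166254941789354 59.24248158931732
scene px 0 [0. 0.] ang 0.0
scene px 0 [0. 0.] ang 0.0
top px 6 [-0.0056  0.0079] ang 125.5
top px 6 [-0.0056  0.0079] ang 125.4
scene px 1 [0.014  0.0127] ang 42.2
scene px 0 [0. 0.] ang 0.0
```

Emit:
jog_arm:
  plan:
    - {"jaw": 0, "x": 0, "y": 0, "z": -0.0001, "spin": -5}
    - {"jaw": 0, "x": 0, "y": 0, "z": -0.0005, "spin": -14}
    - {"jaw": 0, "x": 0, "y": 0, "z": -0.0008, "spin": -24}
    - {"jaw": 0, "x": 0, "y": 0, "z": -0.0011, "spin": -34}
    - {"jaw": 0, "x": 0, "y": 0, "z": -0.0015, "spin": -44}
    - {"jaw": 0, "x": 0, "y": 0, "z": -0.0018, "spin": -54}
    - {"jaw": 0, "x": 0, "y": 0, "z": -0.0021, "spin": -64}
    - {"jaw": 0, "x": 0, "y": 0, "z": -0.0025, "spin": -74}
    - {"jaw": 0, "x": 0, "y": 0, "z": -0.0028, "spin": -84}
    - {"jaw": 0, "x": 0, "y": 0, "z": -0.003, "spin": -90}
    - {"jaw": 0, "x": 0, "y": 0, "z": -0.003, "spin": -90}
    - {"jaw": 0, "x": 0, "y": 0, "z": -0.003, "spin": -90}

```text
time_s: 21.22
tool_pos: [0.5502, 0.1722, 0.0743]
ee_rot: [-1.241, -2.885, -0.0]
ft_force: [-3.6, 1.3, 6.2]
finger_gap: 0.0335
gripper_force: 59.2
```

```bash
python3 st.py; python3 -c "
from red import *
im,d=look('scene','scene7.png');red(im,'scene',.0915,np.array([.5506,.1712]))
z=[cv2.resize(cv2.imread('pics/scene%d.png'%i)[165:230,230:295],(400,400),interpolation=2) for i in(6,7)]
cv2.imwrite('pics/c7.png',np.hstack(z))"
```

```text
21.225 [0.5502 0.1722 0.0743] ang 43.46 q7 0.679 [-3.6  1.3  6.2] [0.11 0.73 0.02] tilt [-0.001   0.0006] 0.033529052586050025 59.195029735565186
scene px 0 [0. 0.] ang 0.0
```

View pics/c7.png

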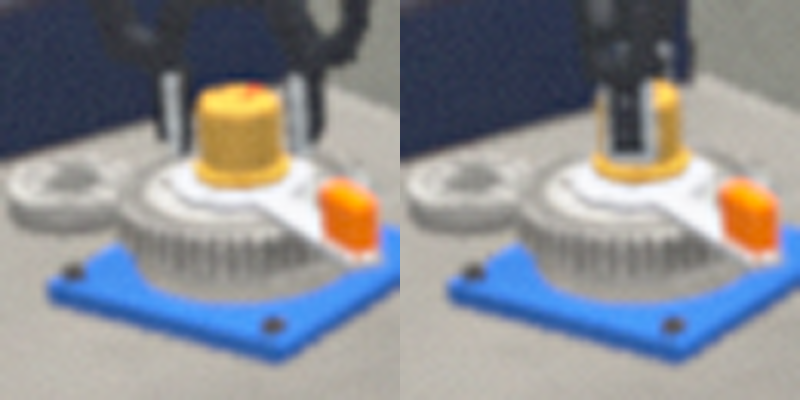

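The nut (640,130 in the right half) has lifted and is held by the pads. The tool turned 90.0° back from the stop, and the washer still lies flat in place. Handing in.

```bash
python3 -c "
from cell import order
print(order.close_job())"
```

```text
the job is handed in; nothing more can be done
None
```

I handed the job in at about 21 s: the washer lies flat on the gear with the post home, and the nut was bottomed, backed off 90° by tool rotation (not confirmed on the red line) and is still gripped. The ring gear and bearing were not touched.

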